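Slide the keyed roller drum onto the pipe turner

ROBOT

A 6-joint arm with a two-finger parallel gripper is mounted at the origin on the work surface. World frame = base frame: x ahead of the robot, y to its left, z up, the work surface at z = 0. Lengths are in m, angles in rad, forces in N, time in s.
With the tool pointing down it reaches from about 0.275 to 0.75 m from the base axis. Payload 10.2 kg.
Tool frame: the origin (TCP) lies on the centre line of the jaws, within the pads' length; the fingertips stand 25 mm ahead of it and the grasp point (between the pads) lies 6 mm ahead of it; z points along the fingers, y is the line along which they close (so a half turn about z gives the same grasp; the last joint's range is limited). The gripper opens to 85 mm and grips with 20 to 120 N. Pads are 22 mm wide; open, the fingers measure 114 mm over their backs; the gripper's body (76 mm by 85 mm) begins 54 mm behind the grasp point. The pads swing forward as they close: fully open they stand 13 mm farther back than shut.
Start: joints at [0.925, 0.313, 1.498, -0, 1.331, -0.223], TCP at [0.215, 0.479, 0.256] pointing down, gripper open.
Joint ranges: [-2.94, 2.94], [-0.97, 2.17], [0.19, 2.56], [-1.23, 4.37], [0.02, 3.11], [-2.88, 2.88]. Speed limits (rad/s): [2.39, 2.39, 3.01, 3.14, 3.14, 3.14].

INTERFACE

Orientations are given as a unit quaternion [w, x, y, z].
In Python, from plant import status, eyes, manip gives the robot as it stands. The module is installed in compiled form; this text tells all that it offers.
- The arm moves only by the tool servo_tool, never from a script. Its argument "motion" is a list of rows, each an object of numbers: "claw": the gripper command: -1 is shut, 1 is fully open, values between are in proportion; "tx", "ty", "tz": the shift along the world's x, y, z in cm; "wx", "wy", "wz": the turn, a rotation vector about the world's x, y, z in rad. A call has exactly 8 rows; each row is the pose to reach, as a shift and turn from the pose commanded when the call began; what a row does not reach only later rows make up. A row lasts 1/8 s, in which the tool goes at most 62.5 mm and 10.7 degrees, less where a joint would pass 70% of its speed; a pose out of reach is approached as far as the arm can. A call with a gripper value outside its range is refused whole. The fingers move at their own pace and stop on an object; "newtons" is the grip in N (left out, the last holds). Time passes only in rows, so rows that repeat a pose let the fingers close, or fill a call up. It gives the time, the measured TCP pose, the force, the opening and the grip force at its end, in the units of the state.
- status.get_state(): the state, without advancing time (a new reading comes with each control period).
- eyes.grab_frame(name): name is "scene" or "top"; returns a dict with "color" (480x640x3 uint8, blue, green, red), "camera_matrix" (3x3 intrinsics, pixels), "rvec" (rotation vector, rad) and "tvec" (3), from world to camera coordinates, as OpenCV has them. Camera axes: x right, y down, z forward; pixel columns grow to the right and rows downward; lengths in m; the calibration is good to about 2 mm. A picture is of the moment at which its call begins. There is no depth.
- manip.sign_off(): hands the job in; it is judged then, once.
Trained networks look in the newest picture that a camera, given by its name, has taken for a name from the list of things; names that differ only in an ending like _2 or _b are one class to them, and where a whole thing is asked for, a point or a joint stands for the part that bears it (a point fixed in the world has none). Each returns a list of dicts, best first, with "p" (0 to 1); they miss things now and then, are a little off and sometimes report something else, mostly with a low value. They report only what shows in the picture. A call takes as long as a camera call. They do not tell look-alikes from the thing itself.
- eyes.look_for(camera, thing): "position" ([x, y, z] in m, in world coordinates, good to about 4 mm: the middle of the surface that is visible of it).
- eyes.place_of(camera, thing): "position" ([x, y, z] in m, in world coordinates, good to about 4 mm: a listed point, or the origin of a listed thing).
The state is a dict: "clock": time; "joint_positions": joint angles; "dq": joint speeds; "effort": joint torques, N m; "tool_pos": TCP position; "tcp_rot": TCP orientation; "ft_force": force on the tool from outside, world axes, zero at the start; "wrist_torque": the same for the moment, N m; "finger_gap": finger opening in m; "gripper_force": force on a finger pad.
Only numpy, scipy, OpenCV 4.12 (cv2) and the standard library are available. Lean on these libraries where they do the work, as an engineer would, in place of code of your own. Each camera call takes 0.05 s, during which the arm holds its last target. There are 200 camera calls.

TASK

In this organ-pipe repair shop, fit the pale wooden roller drum with the brass cross-shaped bore onto the pipe turner: turn it until its four keyways line up with the four keys of the upright steel stub, lower it fully home onto the dark collar and let go. Set it down, do not drop it, and leave the other two drums where they stand.

Things in the scene. Friction and masses are not known exactly. Their poses are not given: they have to be found in the camera images.
- drum_center (a point): Eight-sided pale wood drum with brass bush, 50 mm tall, 66 mm over flats, 0.2-0.4 kg, upright on the bench. Point on its axis, half-way up (25 mm above its underside); z up. Flats face x, y and every 45 degrees between: grip across any opposite pair. Through bore is a plus sign: four keyways along +x, -x, +y, -y, each 20 mm wide, reaching 25 mm from the axis; the drum fits at any quarter turn.
- stub_base (a point): Fixed plus-shaped steel stub on a green gearbox (120 mm square; grey motor on its +y side, 72 mm high). Point on its axis at the dark collar's top, 64 mm above the bench; z up. Keys along +x, -x, +y, -y: 12 mm wide, reach 21 mm from the axis, 55 mm tall, top edges rounded. Play: 4 mm sideways, 15 degrees in angle, either way; home, it stands on the collar, its centre 25 mm above this point.
- round_drum_center (a point): A dark wooden eight-sided drum with a round bore 26 mm wide (does not fit; leave alone), 50 mm tall and 66 mm over its opposite flats (same outside as the pale drum), standing upright. Point on its axis, half-way up (25 mm above its underside). 
- slot_drum_center (a point): A black eight-sided drum with an aluminium bush and a single straight slot 20 x 50 mm for its bore (does not fit; leave alone), 50 mm tall and 66 mm over its opposite flats (same outside as the pale drum), standing upright. Point on its axis, half-way up (25 mm above its underside). 
Not all that is in view belongs to the job. What is shaped like the part that bears drum_center but blue or purple is not meant.

How it is judged:
At the end, for the whole second after the job is handed in: The pale drum is on the stub with its keyways over the keys (within 18 degrees, in any of the four positions), within 12 mm of the shaft's axis, upright within 10 degrees and down on the collar within 7 mm, at rest; the other two drums stand within 30 mm of where they began (z of drum_center in the frame of stub_base between 0.018 and 0.032 m and horizontal distance between drum_center and stub_base below 0.012 m and angle between drum_center's own z axis and vertical below 0.17 rad and (angle between the x axis of drum_center and the x axis of stub_base, either way round below 0.32 rad or angle between the x axis of drum_center and the y axis of stub_base, either way round below 0.32 rad) and linear speed of drum below 0.02 m/s and distance of each of round_drum_center, slot_drum_center from where it was at the start of the episode below 0.03 m); the robot touches nothing.
It fails at once if the pale drum falls or is knocked: it moves faster than 0.6 m/s while not held (linear speed of drum above 0.6 m/s and contact force between the fingers and drum below 0.05 N).
It fails at once if the round-bored drum is moved more than 30 mm (distance of round_drum_center from where it was at the start of the episode above 0.03 m).
It fails at once if the slotted drum is moved more than 30 mm (distance of slot_drum_center from where it was at the start of the episode above 0.03 m).
It also fails if it takes over 38 s, if anything falls off the work surface, if the arm or the gripper's body presses on something with over 40 N, if the wrist force passes 120 N, or if a joint passes its speed limit or range.

## Working session

There is one attempt and no reset: what is moved stays moved. The work goes in short steps, Python scripts to look and compute and a tool call to move; the robot and the scene stay as the last step left them, time stands still between calls to the robot, and variables do not carry over. Pictures are saved under pics/ and viewed, at most 10 in all, crops included, and the job is handed in when it is done.

Besides the shell and the picture viewer there is one more tool, called after ">>>" as name(argument=value, ...), one argument or row to a line, values as JSON. servo_tool: Moves the arm, as the interface text tells. Its arguments: {"type":"object","properties":{"motion":{"type":"array"},"newtons":{"type":"number"}},"required":["motion"]}

```bash
mkdir -p pics; cat > h.py <<'E'
import numpy as np, cv2
from plant import status, eyes, manip
def proj(f,P):
    return cv2.projectPoints(np.float64(P).reshape(-1,1,3),f["rvec"],f["tvec"],f["camera_matrix"],None)[0].reshape(-1,2)
def ray(f,uv):
    R=cv2.Rodrigues(f["rvec"])[0]; c=-R.T@np.ravel(f["tvec"])
    d=R.T@np.linalg.inv(f["camera_matrix"])@np.array([*uv,1.]); return c,d/np.linalg.norm(d)
def onz(f,uv,z):
    c,d=ray(f,uv); return c+d*(z-c[2])/d[2]
E
python3 - <<'E'
from h import *
np.set_printoptions(precision=4,suppress=True)
for n in("scene","top"):
    f=eyes.grab_frame(n); cv2.imwrite(f"pics/{n}0.png",f["color"])
    print(n,"cam",ray(f,(320,240)))
    for t in("drum_center","stub_base","round_drum_center","slot_drum_center"):
        for r in eyes.place_of(n,t)[:4]: print(t,r["p"],np.array(r["position"]),proj(f,r["position"])[0])
print(status.get_state())
E
```

```text
scene cam (array([0.9674, 0.0711, 0.6621]), array([-0.5327, -0.2184, -0.8176]))
drum_center 0.89 [ 0.6694 -0.1883  0.0272] [242.9577 277.5732]
drum_center 0.79 [ 0.5273 -0.0952  0.0261] [327.2585 229.5035]
drum_center 0.76 [ 0.6548 -0.0632  0.0243] [317.2456 295.7767]
stub_base 0.77 [0.5575 0.142  0.0664] [464.2085 273.6019]
round_drum_center 0.85 [ 0.509  -0.3937  0.0238] [186.6397 178.11  ]
slot_drum_center 0.88 [ 0.5643 -0.2282  0.0276] [250.0968 222.7907]
slot_drum_center 0.72 [ 0.5088 -0.3916  0.0274] [187.1681 177.0432]
top cam (array([ 0.3381, -0.0739,  1.1597]), array([ 0.1888, -0.0198, -0.9818]))
drum_center 0.98 [ 0.6712 -0.1796  0.0264] [361.9699 179.2147]
drum_center 0.83 [ 0.5362 -0.1006  0.025 ] [322.426  250.6159]
drum_center 0.55 [ 0.6545 -0.0639  0.028 ] [301.098  189.0193]
stub_base 0.65 [0.5594 0.1421 0.0659] [186.9613 237.4827]
round_drum_center 0.96 [ 0.5097 -0.396   0.0289] [482.7698 260.1696]
slot_drum_center 0.96 [ 0.5648 -0.2281  0.0232] [390.1504 233.9092]
{'clock': 0.5, 'joint_positions': array([ 0.9246,  0.3129,  1.4978, -0.    ,  1.331 , -0.2234]), 'dq': array([-0.0007,  0.0006, -0.0006, -0.0006, -0.002 ,  0.0008]), 'effort': array([ -0.0014, -41.1928, -25.9768,  -0.0002,   0.0007,  -0.    ]), 'tool_pos': array([0.2154, 0.4788, 0.2563]), 'tcp_rot': array([-0.    ,  0.2098,  0.9777, -0.    ]), 'ft_force': array([-0.6446,  0.1599,  0.0393]), 'wrist_torque': array([-0.0066,  0.0025, -0.0007]), 'gripper_force': 0.0, 'finger_gap': 0.08537042845491813}
```

View pics/scene0.png

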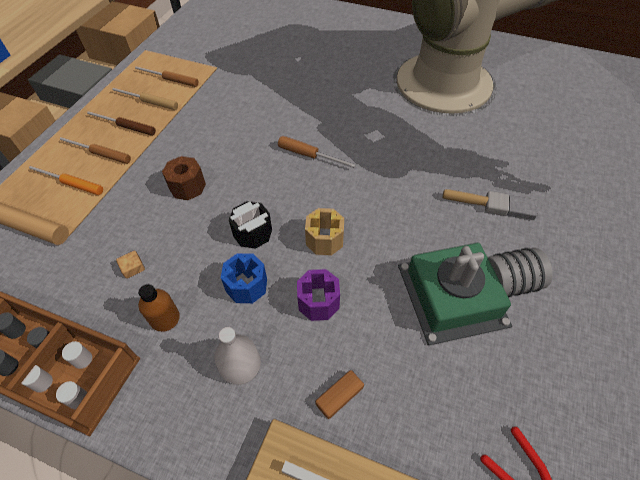

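View pics/top0.png

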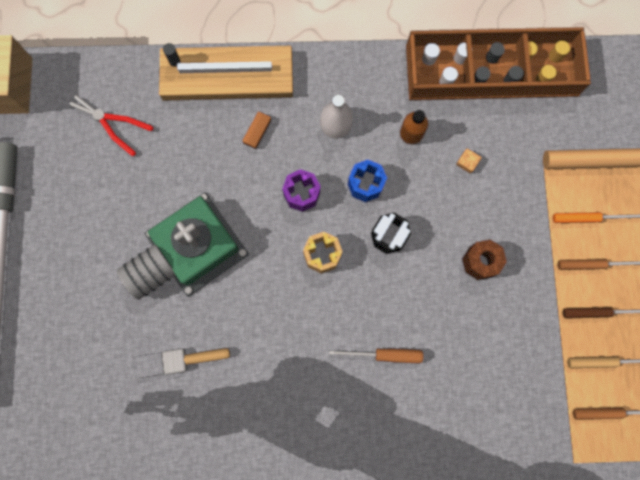

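The pale drum is at about px (322,251) in top and (325,231) in scene. The stub is at about (186,232) in top and its gearbox is rotated. The blue and purple drums are decoys. Next I rectify patches for position and yaw.

```bash
cat >> h.py <<'E'
def rect(f,cx,cy,z,w=0.11,n=300):
    # patch: columns = +x, rows = -y (y up)
    s=w/2; W=[[cx-s,cy+s,z],[cx+s,cy+s,z],[cx+s,cy-s,z],[cx-s,cy-s,z]]
    H=cv2.getPerspectiveTransform(proj(f,W).astype(np.float32),np.float32([[0,0],[n,0],[n,n],[0,n]]))
    return cv2.warpPerspective(f["color"],H,(n,n),flags=cv2.INTER_CUBIC)
E
python3 - <<'E'
from h import *
rows=[]
for n in("top","scene"):
    f=eyes.grab_frame(n)
    a=rect(f,.533,-.098,.05); b=rect(f,.558,.142,.119)
    for p in(a,b): cv2.drawMarker(p,(150,150),(0,0,255),0,14)
    rows.append(np.hstack([a,b]))
    # pale wood mask
    h=cv2.cvtColor(a,cv2.COLOR_BGR2HSV); m=cv2.inRange(h,(12,70,110),(32,255,255))
    ys,xs=np.nonzero(m); print(n,xs.mean(),ys.mean(),m.sum()/255)
cv2.imwrite("pics/rect.png",np.vstack(rows))
E
```

```text
top 142.12714693502346 154.78668537423195 20669.0
scene 167.29323926592798 134.21641274238226 23104.0
```

View pics/rect.png

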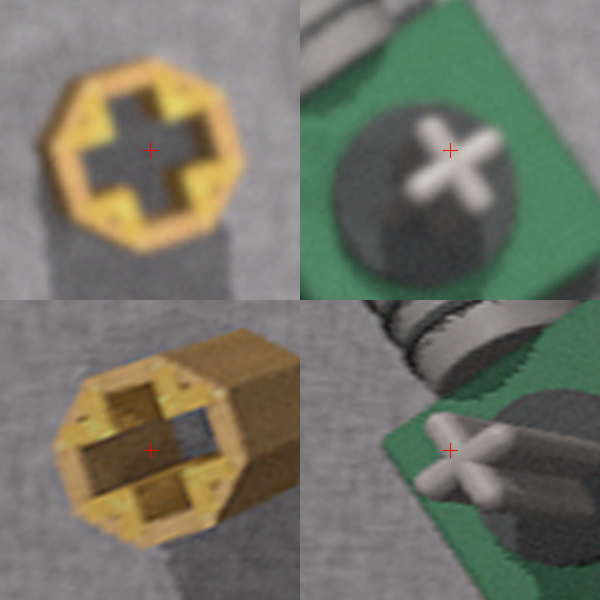

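>>> servo_tool(
  motion=[
    {"tx": 6,"ty": -9,"tz": 0,"wz": 0,"claw": 1},
    {"tx": 12,"ty": -14,"tz": 0,"wz": 0,"claw": 1},
    {"tx": 16,"ty": -19,"tz": 0,"wz": -0.03,"claw": 1},
    {"tx": 20,"ty": -25,"tz": 0,"wz": -0.06,"claw": 1},
    {"tx": 23,"ty": -30,"tz": 0,"wz": -0.066,"claw": 1},
    {"tx": 26,"ty": -35,"tz": -2,"wz": -0.066,"claw": 1},
    {"tx": 28,"ty": -40,"tz": -4,"wz": -0.066,"claw": 1},
    {"tx": 29,"ty": -45,"tz": -6,"wz": -0.066,"claw": 1},
  ],
)

```text
$.motion[0]: bad value
```

>>> servo_tool(
  motion=[
    {"tx": 1,"ty": -5,"tz": -2,"wz": 0,"claw": 1},
    {"tx": 2,"ty": -10,"tz": -5,"wz": 0,"claw": 1},
    {"tx": 2.7,"ty": -12.8,"tz": -7,"wz": 0,"claw": 1},
    {"tx": 2.7,"ty": -12.8,"tz": -7,"wz": 0,"claw": 1},
    {"tx": 2.7,"ty": -12.8,"tz": -7,"wz": 0,"claw": 1},
    {"tx": 2.7,"ty": -12.8,"tz": -7,"wz": 0,"claw": 1},
    {"tx": 2.7,"ty": -12.8,"tz": -7,"wz": 0,"claw": 1},
    {"tx": 2.7,"ty": -12.8,"tz": -7,"wz": 0,"claw": 1},
  ],
)

```text
$.motion[0]: bad value
```

```bash
python3 - <<'E'
from h import *
s=status.get_state(); print(s)
f=eyes.grab_frame("scene"); g=eyes.grab_frame("top")
cv2.imwrite("pics/a.png",np.hstack([cv2.resize(f["color"][130:330,220:420],(400,400)),cv2.resize(g["color"][150:350,220:420],(400,400))]))
E
```

```text
{'clock': 0.6, 'joint_positions': array([ 9.24582720e-01,  3.12907046e-01,  1.49769322e+00, -5.62484838e-06,
        1.33098572e+00, -2.23403562e-01]), 'dq': array([-0.00084307,  0.00086874, -0.00139842, -0.00180365, -0.00290311,
        0.0007611 ]), 'effort': array([-7.90676495e-04, -4.12034261e+01, -2.59834778e+01, -2.61584846e-04,
        6.31983057e-04, -5.04030897e-07]), 'tool_pos': array([0.21544167, 0.47877156, 0.25629312]), 'tcp_rot': array([3.88190065e-06, 2.09833196e-01, 9.77737199e-01, 1.87246047e-06]), 'ft_force': array([-0.48871167,  0.26043034,  0.67225356]), 'wrist_torque': array([ 0.01341846, -0.02054406,  0.00952861]), 'gripper_force': 0.0, 'finger_gap': 0.08557204947099743}
```

View pics/a.png

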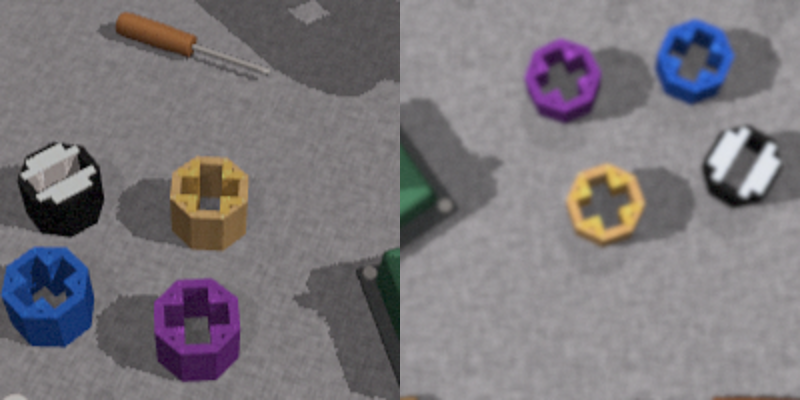

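The moves were refused, so the arm hasn't moved and the drums stand as before. I'll retry with all seven fields in each row.

>>> servo_tool(
  motion=[
    {"tx": 6,"ty": -9,"tz": 0,"wx": 0,"wy": 0,"wz": 0,"claw": 1},
    {"tx": 12,"ty": -14,"tz": 0,"wx": 0,"wy": 0,"wz": 0,"claw": 1},
    {"tx": 16,"ty": -19,"tz": 0,"wx": 0,"wy": 0,"wz": -0.03,"claw": 1},
    {"tx": 20,"ty": -25,"tz": 0,"wx": 0,"wy": 0,"wz": -0.06,"claw": 1},
    {"tx": 23,"ty": -30,"tz": 0,"wx": 0,"wy": 0,"wz": -0.066,"claw": 1},
    {"tx": 26,"ty": -35,"tz": -2,"wx": 0,"wy": 0,"wz": -0.066,"claw": 1},
    {"tx": 28,"ty": -40,"tz": -4,"wx": 0,"wy": 0,"wz": -0.066,"claw": 1},
    {"tx": 29,"ty": -45,"tz": -6,"wx": 0,"wy": 0,"wz": -0.066,"claw": 1},
  ],
)

```text
clock: 1.7
tool_pos: [0.4906, 0.0703, 0.2111]
tcp_rot: [0.001, 0.242, 0.97, 0.0]
ft_force: [1.0, 1.4, 0.1]
finger_gap: 0.0856
gripper_force: 0.0
```

>>> servo_tool(
  motion=[
    {"tx": 1,"ty": -5,"tz": -2,"wx": 0,"wy": 0,"wz": 0,"claw": 1},
    {"tx": 2,"ty": -9,"tz": -5,"wx": 0,"wy": 0,"wz": 0,"claw": 1},
    {"tx": 2.7,"ty": -12.8,"tz": -7,"wx": 0,"wy": 0,"wz": 0,"claw": 1},
    {"tx": 2.7,"ty": -12.8,"tz": -7,"wx": 0,"wy": 0,"wz": 0,"claw": 1},
    {"tx": 2.7,"ty": -12.8,"tz": -7,"wx": 0,"wy": 0,"wz": 0,"claw": 1},
    {"tx": 2.7,"ty": -12.8,"tz": -7,"wx": 0,"wy": 0,"wz": 0,"claw": 1},
    {"tx": 2.7,"ty": -12.8,"tz": -7,"wx": 0,"wy": 0,"wz": 0,"claw": 1},
    {"tx": 2.7,"ty": -12.8,"tz": -7,"wx": 0,"wy": 0,"wz": 0,"claw": 1},
  ],
)

```text
clock: 2.7
tool_pos: [0.5168, -0.0554, 0.1416]
tcp_rot: [0.0, 0.242, 0.97, -0.0]
ft_force: [0.6, -0.7, -1.0]
finger_gap: 0.0851
gripper_force: 0.0
```

>>> servo_tool(
  motion=[
    {"tx": 1.57,"ty": -4.36,"tz": 0,"wx": 0,"wy": 0,"wz": 0,"claw": 1},
    {"tx": 1.57,"ty": -4.36,"tz": -1,"wx": 0,"wy": 0,"wz": 0,"claw": 1},
    {"tx": 1.57,"ty": -4.36,"tz": -4,"wx": 0,"wy": 0,"wz": 0,"claw": 1},
    {"tx": 1.57,"ty": -4.36,"tz": -7,"wx": 0,"wy": 0,"wz": 0,"claw": 1},
    {"tx": 1.57,"ty": -4.36,"tz": -9.5,"wx": 0,"wy": 0,"wz": 0,"claw": 1},
    {"tx": 1.57,"ty": -4.36,"tz": -10.4,"wx": 0,"wy": 0,"wz": 0,"claw": 1},
    {"tx": 1.57,"ty": -4.36,"tz": -10.4,"wx": 0,"wy": 0,"wz": 0,"claw": 1},
    {"tx": 1.57,"ty": -4.36,"tz": -10.4,"wx": 0,"wy": 0,"wz": 0,"claw": 1},
  ],
)

```text
clock: 3.7
tool_pos: [0.5329, -0.0994, 0.0383]
tcp_rot: [0.001, 0.242, 0.97, -0.0]
ft_force: [-0.1, -0.2, -0.1]
finger_gap: 0.0856
gripper_force: 0.0
```

>>> servo_tool(
  motion=[
    {"tx": 0,"ty": 0,"tz": 0,"wx": 0,"wy": 0,"wz": 0,"claw": 0.4},
    {"tx": 0,"ty": 0,"tz": 0,"wx": 0,"wy": 0,"wz": 0,"claw": 0},
    {"tx": 0,"ty": 0,"tz": 0,"wx": 0,"wy": 0,"wz": 0,"claw": -1},
    {"tx": 0,"ty": 0,"tz": 0,"wx": 0,"wy": 0,"wz": 0,"claw": -1},
    {"tx": 0,"ty": 0,"tz": 0,"wx": 0,"wy": 0,"wz": 0,"claw": -1},
    {"tx": 0,"ty": 0,"tz": 0,"wx": 0,"wy": 0,"wz": 0,"claw": -1},
    {"tx": 0,"ty": 0,"tz": 0,"wx": 0,"wy": 0,"wz": 0,"claw": -1},
    {"tx": 0,"ty": 0,"tz": 0,"wx": 0,"wy": 0,"wz": 0,"claw": -1},
  ],
  newtons=45,
)

```text
clock: 4.7
tool_pos: [0.5329, -0.0995, 0.0383]
tcp_rot: [0.001, 0.242, 0.97, -0.0]
ft_force: [-1.2, 0.1, 5.3]
finger_gap: 0.0653
gripper_force: 50.7
```

>>> servo_tool(
  motion=[
    {"tx": 0,"ty": 0,"tz": 1,"wx": 0,"wy": 0,"wz": 0,"claw": -1},
    {"tx": 0,"ty": 0,"tz": 3,"wx": 0,"wy": 0,"wz": 0,"claw": -1},
    {"tx": 0,"ty": 0,"tz": 6,"wx": 0,"wy": 0,"wz": 0,"claw": -1},
    {"tx": 0,"ty": 0,"tz": 9,"wx": 0,"wy": 0,"wz": 0,"claw": -1},
    {"tx": 0,"ty": 0,"tz": 12,"wx": 0,"wy": 0,"wz": 0,"claw": -1},
    {"tx": 0.2,"ty": 1,"tz": 14.5,"wx": 0,"wy": 0,"wz": 0,"claw": -1},
    {"tx": 0.4,"ty": 3,"tz": 15,"wx": 0,"wy": 0,"wz": 0.05,"claw": -1},
    {"tx": 0.7,"ty": 6,"tz": 15,"wx": 0,"wy": 0,"wz": 0.1,"claw": -1},
  ],
)

```text
clock: 5.7
tool_pos: [0.5391, -0.0382, 0.187]
tcp_rot: [-0.0, 0.192, 0.981, 0.0]
ft_force: [-0.3, 0.4, -4.6]
finger_gap: 0.0653
gripper_force: 51.6
```

>>> servo_tool(
  motion=[
    {"tx": 0.4,"ty": 3,"tz": 0,"wx": 0,"wy": 0,"wz": 0.03,"claw": -1},
    {"tx": 0.8,"ty": 6,"tz": 0,"wx": 0,"wy": 0,"wz": 0.06,"claw": -1},
    {"tx": 1.2,"ty": 9,"tz": 0,"wx": 0,"wy": 0,"wz": 0.1,"claw": -1},
    {"tx": 1.6,"ty": 12,"tz": 0,"wx": 0,"wy": 0,"wz": 0.14,"claw": -1},
    {"tx": 1.9,"ty": 15,"tz": 0,"wx": 0,"wy": 0,"wz": 0.17,"claw": -1},
    {"tx": 2.1,"ty": 17,"tz": 0,"wx": 0,"wy": 0,"wz": 0.19,"claw": -1},
    {"tx": 2.1,"ty": 17.5,"tz": 0,"wx": 0,"wy": 0,"wz": 0.19,"claw": -1},
    {"tx": 2.1,"ty": 17.5,"tz": 0,"wx": 0,"wy": 0,"wz": 0.19,"claw": -1},
  ],
)

```text
clock: 6.7
tool_pos: [0.5602, 0.1354, 0.1871]
tcp_rot: [-0.0, 0.099, 0.995, -0.0]
ft_force: [-0.2, -0.6, -3.5]
finger_gap: 0.0652
gripper_force: 51.5
```

```bash
python3 - <<'E'
from h import *
s=status.get_state(); print({k:s[k] for k in("clock","tool_pos","tcp_rot","ft_force","finger_gap")})
q=s["tcp_rot"]; print(np.degrees(np.arctan2(q[2]**2-q[1]**2,2*q[1]*q[2])))
rows=[]
for n in("scene","top"):
    f=eyes.grab_frame(n); x,y,z=s["tool_pos"]; u=proj(f,[.5615,.1385,.12])[0].astype(int)
    rows.append(cv2.resize(f["color"][max(u[1]-75,0):u[1]+75,max(u[0]-75,0):u[0]+75],(400,400),interpolation=cv2.INTER_CUBIC)); print(u)
cv2.imwrite("pics/b.png",np.hstack(rows))
E
```

```text
{'clock': 6.7, 'tool_pos': array([0.56023866, 0.13541292, 0.18706809]), 'tcp_rot': array([-2.74751893e-04,  9.91956542e-02,  9.95067894e-01, -1.80715961e-04]), 'ft_force': array([-0.17037228, -0.56057051, -3.47142621]), 'finger_gap': 0.06520043802697963}
78.61429025670428
[470 255]
[182 230]
```

View pics/b.png

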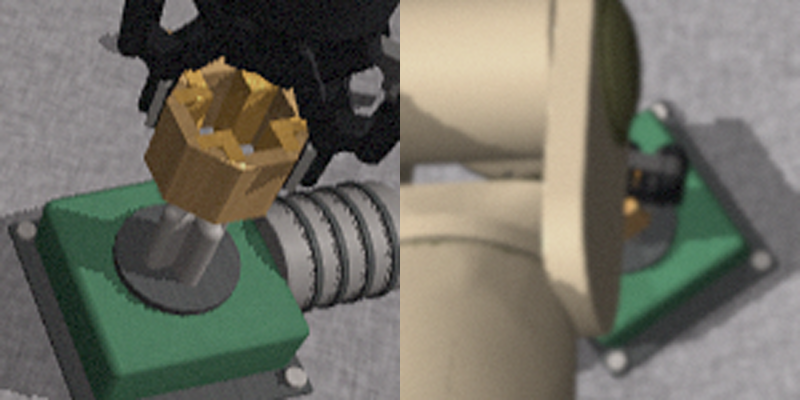

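```bash
cat > ov.py <<'E'
from h import *
def cross(cx,cy,z,yaw,L=.021,w=.006):
    p=np.array([[L,-w],[L,w],[w,w],[w,L],[-w,L],[-w,w],[-L,w],[-L,-w],[-w,-w],[-w,-L],[w,-L],[w,-w]])
    c,s=np.cos(yaw),np.sin(yaw); p=p@np.array([[c,s],[-s,c]])+[cx,cy]
    return np.c_[p,np.full(12,z)]
def octo(cx,cy,z,yaw,a=.033):
    t=yaw+np.pi/8+np.arange(8)*np.pi/4; r=a/np.cos(np.pi/8)
    return np.c_[cx+r*np.cos(t),cy+r*np.sin(t),np.full(8,z)]
def crop(f,polys,u,h=45,k=400):
    S=k/(2*h); M=np.float64([[S,0,-(u[0]-h)*S],[0,S,-(u[1]-h)*S]])
    im=cv2.warpAffine(f["color"],M,(k,k),flags=cv2.INTER_CUBIC)
    for p,c in polys:
        q=(proj(f,p)+.5)@M[:,:2].T+M[:,2]; cv2.polylines(im,[q.round().astype(int)],True,c,1,cv2.LINE_AA)
    return im
E
python3 - <<'E'
from ov import *
y=np.radians(33.6); x0,y0=.5615,.1385
f=eyes.grab_frame("scene"); t=eyes.grab_frame("top")
circ=lambda z:np.array([[x0+.034*np.cos(a),y0+.034*np.sin(a),z] for a in np.linspace(0,6.28,40)])
sq=np.c_[(np.array([[1,1],[-1,1],[-1,-1],[1,-1]])*.06)@np.array([[np.cos(y),np.sin(y)],[-np.sin(y),np.cos(y)]])+[x0,y0],np.full(4,.06)]
st=[(cross(x0,y0,.117,y,.019,.006),(0,0,255)),(cross(x0,y0,.064,y),(255,255,0)),(circ(.064),(255,0,255)),(sq,(0,255,255))]
b=.1871-.0383
dr=[(octo(.5602,.1354,b+z,y),(255,0,0)) for z in(0,.05)]+[(cross(.5602,.1354,b+.05,y,.025,.01),(255,255,255))]
for g,n in((f,"scene0"),(t,"top0")): g["old"]=cv2.imread(f"pics/{n}.png")
g={**f,"color":f["old"]}; h={**t,"color":t["old"]}
A=crop(g,st,proj(f,[x0,y0,.08])[0]); B=crop(h,st,proj(t,[x0,y0,.08])[0])
cv2.imwrite("pics/c.png",np.hstack([A,B])); cv2.imwrite("pics/d.png",crop(f,dr,proj(f,[.56,.135,.17])[0],45,500))
E
```

```text
(no output)
```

View pics/c.png

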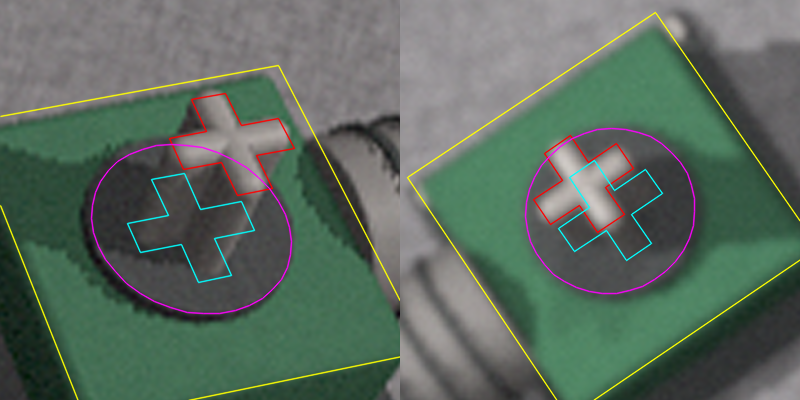

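View pics/d.png

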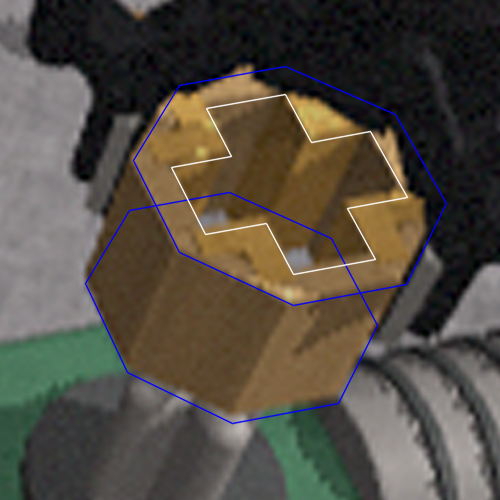

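The red stub model fits both old pictures within about 1 mm, and the held drum's model fits within about 2 mm with the yaw right. I'll shift 1.3 and 3.1 mm and start lowering.

>>> servo_tool(
  motion=[
    {"tx": 0.13,"ty": 0.31,"tz": 0,"wx": 0,"wy": 0,"wz": 0,"claw": -1},
    {"tx": 0.13,"ty": 0.31,"tz": 0,"wx": 0,"wy": 0,"wz": 0,"claw": -1},
    {"tx": 0.13,"ty": 0.31,"tz": -1,"wx": 0,"wy": 0,"wz": 0,"claw": -1},
    {"tx": 0.13,"ty": 0.31,"tz": -2,"wx": 0,"wy": 0,"wz": 0,"claw": -1},
    {"tx": 0.13,"ty": 0.31,"tz": -2.8,"wx": 0,"wy": 0,"wz": 0,"claw": -1},
    {"tx": 0.13,"ty": 0.31,"tz": -3.4,"wx": 0,"wy": 0,"wz": 0,"claw": -1},
    {"tx": 0.13,"ty": 0.31,"tz": -3.9,"wx": 0,"wy": 0,"wz": 0,"claw": -1},
    {"tx": 0.13,"ty": 0.31,"tz": -3.9,"wx": 0,"wy": 0,"wz": 0,"claw": -1},
  ],
)

```text
clock: 7.9
tool_pos: [0.5616, 0.1387, 0.148]
tcp_rot: [-0.0, 0.099, 0.995, -0.0]
ft_force: [-0.1, 0.5, -3.7]
finger_gap: 0.0656
gripper_force: 51.6
```

>>> servo_tool(
  motion=[
    {"tx": 0,"ty": 0,"tz": -0.7,"wx": 0,"wy": 0,"wz": 0,"claw": -1},
    {"tx": 0,"ty": 0,"tz": -1.4,"wx": 0,"wy": 0,"wz": 0,"claw": -1},
    {"tx": 0,"ty": 0,"tz": -2.1,"wx": 0,"wy": 0,"wz": 0,"claw": -1},
    {"tx": 0,"ty": 0,"tz": -2.8,"wx": 0,"wy": 0,"wz": 0,"claw": -1},
    {"tx": 0,"ty": 0,"tz": -3.4,"wx": 0,"wy": 0,"wz": 0,"claw": -1},
    {"tx": 0,"ty": 0,"tz": -3.9,"wx": 0,"wy": 0,"wz": 0,"claw": -1},
    {"tx": 0,"ty": 0,"tz": -4.2,"wx": 0,"wy": 0,"wz": 0,"claw": -1},
    {"tx": 0,"ty": 0,"tz": -4.2,"wx": 0,"wy": 0,"wz": 0,"claw": -1},
  ],
)

```text
clock: 8.9
tool_pos: [0.5617, 0.1388, 0.1062]
tcp_rot: [-0.0, 0.099, 0.995, -0.0]
ft_force: [-0.2, -0.3, -3.2]
finger_gap: 0.0658
gripper_force: 51.6
```

Free so far, with about 4 mm to go.

>>> servo_tool(
  motion=[
    {"tx": 0,"ty": 0,"tz": -0.1,"wx": 0,"wy": 0,"wz": 0,"claw": -1},
    {"tx": 0,"ty": 0,"tz": -0.2,"wx": 0,"wy": 0,"wz": 0,"claw": -1},
    {"tx": 0,"ty": 0,"tz": -0.25,"wx": 0,"wy": 0,"wz": 0,"claw": -1},
    {"tx": 0,"ty": 0,"tz": -0.3,"wx": 0,"wy": 0,"wz": 0,"claw": -1},
    {"tx": 0,"ty": 0,"tz": -0.35,"wx": 0,"wy": 0,"wz": 0,"claw": -1},
    {"tx": 0,"ty": 0,"tz": -0.4,"wx": 0,"wy": 0,"wz": 0,"claw": -1},
    {"tx": 0,"ty": 0,"tz": -0.4,"wx": 0,"wy": 0,"wz": 0,"claw": -1},
    {"tx": 0,"ty": 0,"tz": -0.4,"wx": 0,"wy": 0,"wz": 0,"claw": -1},
  ],
)

```text
clock: 9.9
tool_pos: [0.5617, 0.1388, 0.1024]
tcp_rot: [0.0, 0.099, 0.995, -0.0]
ft_force: [-0.5, -0.2, -2.8]
finger_gap: 0.0652
gripper_force: 51.8
```

>>> servo_tool(
  motion=[
    {"tx": 0,"ty": 0,"tz": -0.03,"wx": 0,"wy": 0,"wz": 0,"claw": -1},
    {"tx": 0,"ty": 0,"tz": -0.06,"wx": 0,"wy": 0,"wz": 0,"claw": -1},
    {"tx": 0,"ty": 0,"tz": -0.09,"wx": 0,"wy": 0,"wz": 0,"claw": -1},
    {"tx": 0,"ty": 0,"tz": -0.12,"wx": 0,"wy": 0,"wz": 0,"claw": -1},
    {"tx": 0,"ty": 0,"tz": -0.12,"wx": 0,"wy": 0,"wz": 0,"claw": -1},
    {"tx": 0,"ty": 0,"tz": -0.12,"wx": 0,"wy": 0,"wz": 0,"claw": -1},
    {"tx": 0,"ty": 0,"tz": -0.12,"wx": 0,"wy": 0,"wz": 0,"claw": -1},
    {"tx": 0,"ty": 0,"tz": -0.12,"wx": 0,"wy": 0,"wz": 0,"claw": -1},
  ],
)

```text
clock: 10.9
tool_pos: [0.5617, 0.1388, 0.1023]
tcp_rot: [0.0, 0.099, 0.995, -0.0]
ft_force: [-6.1, -0.3, 9.8]
finger_gap: 0.0654
gripper_force: 53.2
```

Contact at TCP z 0.1023, exactly the expected home height. I'll release and then rise.

>>> servo_tool(
  motion=[
    {"tx": 0,"ty": 0,"tz": 0.05,"wx": 0,"wy": 0,"wz": 0,"claw": 0.6},
    {"tx": 0,"ty": 0,"tz": 0.05,"wx": 0,"wy": 0,"wz": 0,"claw": 1},
    {"tx": 0,"ty": 0,"tz": 0.05,"wx": 0,"wy": 0,"wz": 0,"claw": 1},
    {"tx": 0,"ty": 0,"tz": 0.05,"wx": 0,"wy": 0,"wz": 0,"claw": 1},
    {"tx": 0,"ty": 0,"tz": 0.05,"wx": 0,"wy": 0,"wz": 0,"claw": 1},
    {"tx": 0,"ty": 0,"tz": 0.05,"wx": 0,"wy": 0,"wz": 0,"claw": 1},
    {"tx": 0,"ty": 0,"tz": 0.05,"wx": 0,"wy": 0,"wz": 0,"claw": 1},
    {"tx": 0,"ty": 0,"tz": 0.05,"wx": 0,"wy": 0,"wz": 0,"claw": 1},
  ],
)

```text
clock: 11.9
tool_pos: [0.5617, 0.1387, 0.1017]
tcp_rot: [0.0, 0.099, 0.995, 0.0]
ft_force: [-0.3, -0.0, 0.8]
finger_gap: 0.0852
gripper_force: 0.0
```

>>> servo_tool(
  motion=[
    {"tx": 0,"ty": 0,"tz": 1,"wx": 0,"wy": 0,"wz": 0,"claw": 1},
    {"tx": 0,"ty": 0,"tz": 3,"wx": 0,"wy": 0,"wz": 0,"claw": 1},
    {"tx": 0,"ty": 0,"tz": 6,"wx": 0,"wy": 0,"wz": 0,"claw": 1},
    {"tx": 0,"ty": 0,"tz": 9,"wx": 0,"wy": 0,"wz": 0,"claw": 1},
    {"tx": 0,"ty": 0,"tz": 12,"wx": 0,"wy": 0,"wz": 0,"claw": 1},
    {"tx": 0,"ty": 0,"tz": 14,"wx": 0,"wy": 0,"wz": 0,"claw": 1},
    {"tx": -4,"ty": 0,"tz": 14,"wx": 0,"wy": 0,"wz": 0,"claw": 1},
    {"tx": -8,"ty": 0,"tz": 14,"wx": 0,"wy": 0,"wz": 0,"claw": 1},
  ],
)

```text
clock: 12.9
tool_pos: [0.4807, 0.1387, 0.2423]
tcp_rot: [0.0, 0.099, 0.995, 0.0]
ft_force: [0.7, -0.3, 0.1]
finger_gap: 0.0854
gripper_force: 0.0
```

```bash
python3 - <<'E'
from ov import *
f=eyes.grab_frame("scene"); y=np.radians(33.6); x0,y0=.5615,.1385
print(eyes.place_of("scene","drum_center"), status.get_state()["ft_force"])
cv2.imwrite("pics/e.png",crop(f,[(octo(x0,y0,z,y),(255,0,0)) for z in(.064,.114)],proj(f,[x0,y0,.09])[0],60,480))
E
```

```text
[{'position': [0.5598, 0.1435, 0.0887], 'p': 0.95}, {'position': [0.6683, -0.1899, 0.0262], 'p': 0.84}, {'position': [0.6585, -0.0631, 0.0287], 'p': 0.66}] [ 0.88259754 -0.01674325  0.50507535]
```

View pics/e.png

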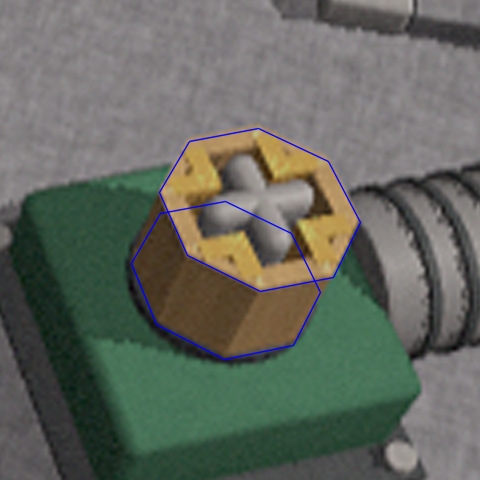

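The drum sits home on the collar with its keyways over the keys (cross at about px (258,205)), matching the model.

```bash
python3 -c "
from plant import manip; print(manip.sign_off())"
```

```text
the job is handed in; nothing more can be done
None
```

The pale drum is seated on the stub's collar with its keyways over the keys, it has been released and the arm is clear; the job was handed in at about 13 s on the robot's clock, but sign-off returned no verdict.

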